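# Mark the dealer with the red stick in the cup

## Robot

A 6-joint arm with a two-finger parallel gripper is mounted at the origin on the work surface. World frame = base frame: x ahead of the robot, y to its left, z up, the work surface at z = 0. Lengths are in m, angles in rad, forces in N, time in s.
With the tool pointing down it reaches from about 0.275 to 0.875 m from the base axis. Payload 12.5 kg.
Tool frame: the origin (TCP) lies midway between the tips of the shut fingers; the grasp point (between the pads) lies 19 mm behind it; z points along the fingers, y is the direction in which the jaws open and shut (so a half turn about z gives the same grasp; the last joint's range is limited). The gripper opens to 85 mm and grips with 20 to 120 N. Pads are 22 mm wide; open, the fingers measure 114 mm over their backs; the gripper's body (76 mm by 85 mm) begins 54 mm behind the grasp point. The pads swing forward as they close: fully open they stand 13 mm farther back than shut.
Start: joints at [-1.314, 0.351, 1.652, -0, 1.139, -0.085], TCP at [0.184, -0.518, 0.231] pointing down, gripper open.
Joint ranges: [-2.75, 2.75], [-0.79, 2.1], [0.01, 2.65], [-1.57, 4.71], [0.07, 3.14], [-2.87, 2.87]. Speed limits (rad/s): [2.22, 2.22, 2.79, 3.14, 3.14, 3.14].

## Interface

Orientations are given as a rotation vector (axis times angle).
In Python, from plant import manip gives the robot as it stands.
- The arm moves only by the tool arm_command, never from a script. Its argument "moves" is a list of rows, each an object of numbers: "x", "y", "z": the shift along the tool's x, y, z in cm; "spin": the turn about the tool's z in degrees; "hand": the closure, from 0 (fully open) to 1 (shut). In form: [{"x": .., "y": .., "z": .., "spin": .., "hand": ..}, ...]. A call has exactly 10 rows; each row is the pose to reach, as a shift and turn from the pose commanded when the call began, along the tool's axes at that moment; what a row does not reach only later rows make up. A row lasts 1/10 s, in which the tool goes at most 50 mm and 8.59 degrees, less where a joint would pass 70% of its speed; a pose out of reach is approached as far as the arm can. A call with a gripper value outside its range is refused whole. The fingers move at their own pace and stop on an object; "squeeze" is the grip in N (left out, the last holds). Time passes only in rows, so rows that repeat a pose let the fingers close, or fill a call up. It gives the time, the measured TCP pose, the force and the opening at its end, in the units of the state.
- manip.get_obs(): the state, without advancing time (a new reading comes with each control period).
- manip.camera(name): name is "scene" or "top" or "wrist"; returns a dict with "pixels" (400x640x3 uint8, red, green, blue), "K" (3x3 intrinsics, pixels), "xyz" and "attitude" of the camera in the world; the wrist camera has in their place "hand_eye" (4x4, takes a point from camera to tool coordinates, whose origin is the TCP and whose axes are the flange's). Camera axes: x right, y up, looking along -z (the intrinsics and any distortion apply to the point x, -y, -z); pixel columns grow to the right and rows downward; lengths in m; the calibration is good to about 2 mm. A picture is of the moment at which its call begins: read the wrist's pose just before it. There is no depth.
- manip.sign_off(): hands the job in, once; it reports no verdict.
Trained networks look in a picture, given as the dict that the camera call returned (one of the last four; its "shot" number tells which), for a name from the list of things; names that differ only in an ending like _2 or _b are one class to them, and where a whole thing is asked for, a point or a joint stands for the part that bears it (a point fixed in the world has none). Each returns a list of dicts, best first, with "confidence" (0 to 1); they miss things now and then, are a little off and sometimes report something else, mostly with a low value. They report only what shows in the picture. A call takes as long as a camera call. They do not tell look-alikes from the thing itself.
- manip.look_for(target, picture): "point" ([column, row] in pixels, amid what is visible of it).
- manip.place_of(target, picture): "point" ([column, row] in pixels: a listed point, or the origin of a listed thing).
The state is a dict: "t": time; "q": joint angles; "dq": joint speeds; "joint_efforts": joint torques, N m; "position": TCP position; "ee_rot": TCP orientation; "contact_force": force on the tool from outside, world axes, zero at the start; "moment": the same for the moment, N m; "grip_width": finger opening in m.
Only numpy, scipy, OpenCV 4.12 (cv2) and the standard library are available. Lean on these libraries where they do the work, as an engineer would, in place of code of your own. Each camera call takes 0.05 s, during which the arm holds its last target. There are 200 camera calls.

## Task

Show whose deal it is: take the red marker stick out of its stand and lower it, without dropping it in, into the deep cup so that it stands foot-down inside and leans on the rim at the yellow tab. Leave it leaning there by itself. Leave the other two sticks in the stand and the cup where it stands.

Things in the scene. Friction and masses are not known exactly. Their poses are not given: they have to be found in the camera images.
- red_stick_center (a point): the red marker stick: round, 12 mm diameter, 220 mm long, about 30 g, rounded foot, two thin brass bands. It starts upright, foot down, in one of the three sockets of a grey stand (block 60 x 200 x 52 mm high, sockets 14 mm wide, 46 mm deep, in a row 70 mm apart that runs roughly away from the robot); its foot is then about 6 mm above the table and its top about 226 mm. This point is the stick's middle (110 mm from either end); z runs along the stick to its top end
- black_stick_center (a point): the black stick, same size and point, in another socket of the same stand; leave it there
- white_stick_center (a point): the white stick, same size and point, in another socket of the same stand; leave it there
- cup: deep round dark wooden cup standing loose on the table, 80 mm outside diameter, 70 mm inside, 120 mm high, floor 8 mm thick, about 0.8 kg. Four coloured tabs (30 mm wide, 36 mm high, standing out 8 mm) sit outside under its rim, level with it, at quarter turns. Origin: centre of the underside, z up; x points to the yellow tab, y to the green one, -x to the blue, -y to the white
There are look-alikes about, which are no part of the job. Of the things that look like the cup, take the one that is farthest to the robot's right at the start.

How it is judged:
By the outcome, as a careful person would: the job done as asked, in the order asked, and still so for the second after the job is handed in, with the robot touching nothing.
It also fails if it takes over 40 s, if anything falls off the work surface, if the arm or the gripper's body presses on something with over 40 N, if the wrist force passes 120 N, or if a joint passes its speed limit or range.

## Working session

There is one attempt and no reset: what is moved stays moved. The work goes in short steps, Python scripts to look and compute and a tool call to move; the robot and the scene stay as the last step left them, time stands still between calls to the robot, and variables do not carry over. Pictures are saved under pics/ and viewed, about 8 in all and at most 12, crops included, and the job is handed in when it is done.

Besides the shell and the picture viewer there is one more tool, called after "Emit:" by a JSON object that holds its "api" and its "payload", one argument or row to a line. arm_command: Moves the arm, as the interface text tells. Its arguments: {"type":"object","properties":{"moves":{"type":"array"},"squeeze":{"type":"number"}},"required":["moves"]}

```bash
mkdir -p pics; ls; cat > h.py <<'E'
import numpy as np, cv2
from scipy.spatial.transform import Rotation as R
from plant import manip
def rot(a):
    a=np.array(a,float)
    return a if a.shape==(3,3) else R.from_rotvec(a).as_matrix()
def campose(c,o=None):
    if 'hand_eye' in c:
        T=np.eye(4);T[:3,:3]=rot(o['ee_rot']);T[:3,3]=o['position']
        M=T@np.array(c['hand_eye']);return M[:3,:3],M[:3,3]
    return rot(c['attitude']),np.array(c['xyz'])
def ray(c,p,o=None):
    Rc,t=campose(c,o);K=np.array(c['K'])
    d=np.linalg.solve(K,[p[0],p[1],1]);d=Rc@(d*[1,-1,-1]);return t,d/np.linalg.norm(d)
def at_z(c,p,z,o=None):
    t,d=ray(c,p,o);return t+d*(z-t[2])/d[2]
def proj(c,X,o=None):
    Rc,t=campose(c,o);v=(Rc.T@(np.array(X)-t))*[1,-1,-1];u=np.array(c['K'])@v;return u[:2]/u[2]
def tri(rays):
    A=0;b=0
    for t,d in rays:
        P=np.eye(3)-np.outer(d,d);A=A+P;b=b+P@t
    return np.linalg.solve(A,b)
def save(c,n,crop=None,s=1):
    im=c['pixels'][:,:,::-1]
    if crop: x0,y0,x1,y1=crop;im=im[y0:y1,x0:x1]
    if s!=1: im=cv2.resize(im,None,fx=s,fy=s,interpolation=cv2.INTER_CUBIC)
    cv2.imwrite('pics/'+n,im)
E
python3 - <<'E'
from h import *
a=manip.camera('scene');b=manip.camera('top')
print({k:v for k,v in a.items() if k!='pixels'});print({k:v for k,v in b.items() if k!='pixels'})
for n,c in(('scene',a),('top',b)):
    save(c,n+'1.png')
    for t in('red_stick_center','black_stick_center','white_stick_center','cup'):
        for f in(manip.look_for,manip.place_of): print(n,t,f.__name__,[(np.round(r['point'],1).tolist(),round(r['confidence'],2)) for r in f(t,c)])
print(manip.get_obs())
E
```

```text
pics
{'K': array([[435.59384707,   0.        , 322.01861287],
       [  0.        , 435.59384707, 198.47360056],
       [  0.        ,   0.        ,   1.        ]]), 'xyz': array([ 1.28873472, -0.06286444,  0.54832652]), 'attitude': array([0.81441113, 0.75852272, 1.31388072]), 'shot': 1}
{'K': array([[409.59133257,   0.        , 319.35438472],
       [  0.        , 409.59133257, 201.22750299],
       [  0.        ,   0.        ,   1.        ]]), 'xyz': array([ 0.3649898 , -0.00329635,  0.92912637]), 'attitude': array([ 0.18126809, -0.16560934, -1.46938211]), 'shot': 2}
scene red_stick_center call [([397.9, 171.1], 0.77)]
scene red_stick_center call [([394.9, 183.6], 0.64)]
scene black_stick_center call [([385.7, 154.5], 0.76)]
scene black_stick_center call [([386.6, 167.3], 0.86)]
scene white_stick_center call [([407.0, 190.1], 0.81)]
scene white_stick_center call [([397.2, 182.5], 0.73), ([401.2, 203.1], 0.72)]
scene cup call [([297.1, 230.4], 0.85), ([245.2, 205.6], 0.69)]
scene cup call [([320.5, 217.1], 0.9), ([299.1, 258.2], 0.89), ([248.4, 231.7], 0.79)]
top red_stick_center ca
[... 420 characters left out ...]
6.8, 240.4], 0.58)]
{'t': 0.9, 'q': array([-1.31360536e+00,  3.50668012e-01,  1.65177218e+00, -5.60161825e-06,
        1.13912911e+00, -8.45966275e-02]), 'dq': array([-3.57938903e-05,  7.13630849e-05, -1.26404174e-03, -3.51608873e-04,
       -3.59685032e-04, -6.70699016e-04]), 'joint_efforts': array([-3.85769934e-03, -5.06023979e+01, -2.91652358e+01, -3.36186813e-04,
        4.93687603e-04,  5.95289279e-06]), 'position': array([ 0.18436712, -0.51817022,  0.23131768]), 'ee_rot': array([ 3.09580559e+00,  5.34268877e-01, -4.80097194e-06]), 'contact_force': array([-0.4776722 ,  0.75714135, -0.1696188 ]), 'moment': array([ 0.00217914, -0.0152855 , -0.03196987]), 'grip_width': 0.08517857908083562}
```

View pics/scene1.png

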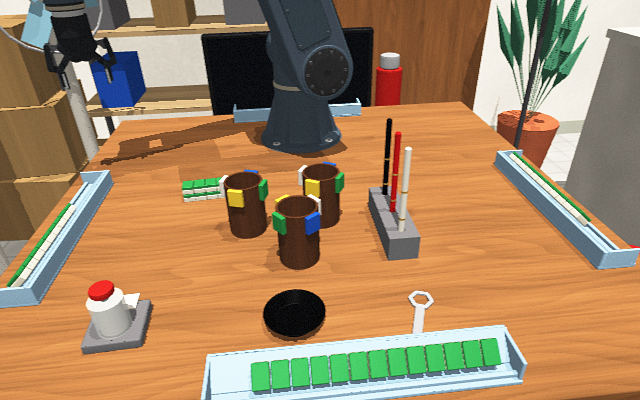

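View pics/top1.png

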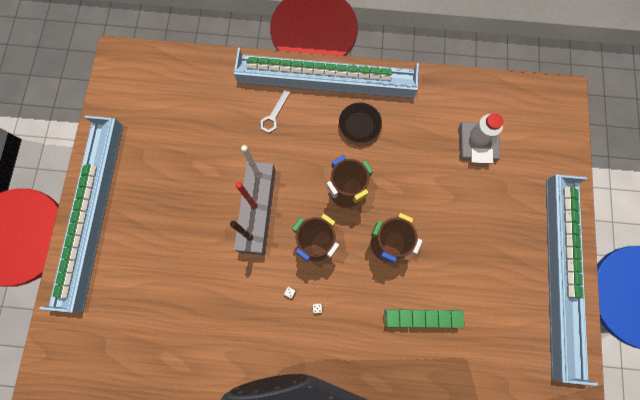

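Top view: the three sticks are at about (241,230) black, (247,198) red and (251,160) white. There are three cups, with rims at about (350,178), (317,238) and (397,238). Robot's right is image-right in the top view and image-left in the scene view, so the target is top (397,238), scene (245,205). Its yellow tab is at top (406,217).

Nothing but the middle stick is a red stick. The round-handled object at (495,121) and the dark bowl are not candidates. Next I'll triangulate and take a close crop of both.

```bash
python3 - <<'E'
from h import *
a=manip.camera('scene');b=manip.camera('top')
for n,p,q in(('red',(394.9,183.6),(247.5,199.5)),('black',(386.6,167.3),(241.8,232.2)),('white',(401.2,203.1),(254.5,166.0)),('cup0',(248.4,231.7),(390.1,246.9))):
    X=tri([ray(a,p),ray(b,q)]);print(n,X.round(4),proj(a,X)-p,proj(b,X)-q)
for n,q in(('y',(406,217)),('b',(389,257)),('g',(378,229)),('w',(418,246))): print(n,at_z(b,q,.12).round(4))
A=cv2.resize(b['pixels'][190:280,350:440],None,fx=4.4,fy=4.4,interpolation=cv2.INTER_CUBIC)
B=cv2.resize(a['pixels'][110:265,340:440],None,fx=2.55,fy=2.55,interpolation=cv2.INTER_CUBIC)
h=min(len(A),len(B));C=np.hstack([A[:h],B[:h]])[:,:,::-1];cv2.imwrite('pics/crop.png',C);print(C.shape)
E
```

```text
red [0.5393 0.1588 0.1136] [ 0.79436429 -0.15186924] [0.76779339 0.22632137]
black [0.4709 0.1592 0.116 ] [ 1.40921778 -0.27109761] [1.491553   0.40482947]
white [0.6118 0.1533 0.1125] [ 1.25411026 -0.23700418] [1.09910782 0.3446796 ]
cup0 [ 0.4867 -0.1541 -0.0132] [-0.74465971 -0.03891931] [-0.7187511  -0.05443835]
y [ 0.5326 -0.1626  0.12  ]
b [ 0.4495 -0.1332  0.12  ]
g [ 0.503  -0.1081  0.12  ]
w [ 0.4766 -0.189   0.12  ]
(395, 651, 3)
```

View pics/crop.png

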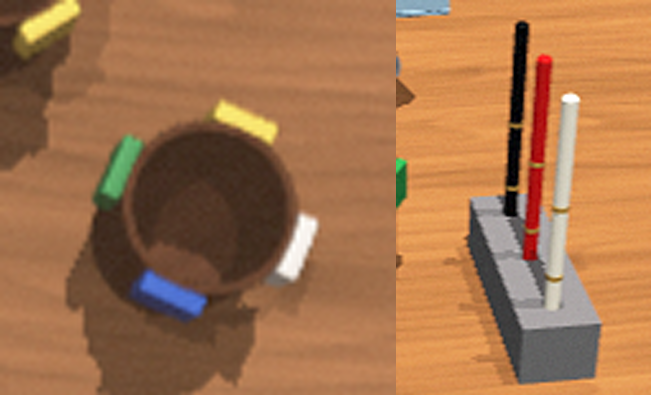

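The close crop confirms both choices. The target cup has yellow up, green left, blue down and white right, so yaw is about -19° and the centre about (0.490,-0.148). Red is the middle stick, at about (0.539,0.159), with its middle at 0.114, close to the expected 0.116.

```bash
cat >> h.py <<'E'
def go(x,y,z,psi,o=None):
    o=o or manip.get_obs();M=rot(o['ee_rot']);p=np.array(o['position'])
    s=(M.T@(np.array([x,y,z])-p))*100
    cur=np.degrees(np.arctan2(M[1,0],M[0,0]));print('move cm',s.round(2),'spin',round((cur-psi+180)%360-180,1),'now',p.round(4),round(cur,1),'q6',round(o['q'][5],2),'F',np.round(o['contact_force'],1),'w',round(o['grip_width'],4),'t',o['t'])
E
python3 -c "
from h import *
go(.539,.159,.30,-2)"
```

```text
move cm [ 56.11 -51.91  -6.87] spin 21.6 now [ 0.1844 -0.5182  0.2313] 19.6 q6 -0.08 F [ 0.9 -0.1 -0.3] w 0.085 t 1.0
```

Emit:
{"api": "arm_command", "payload": {
  "moves": [
    {"x": 3.5,"y": -3,"z": -1,"spin": 2,"hand": 0},
    {"x": 7,"y": -6.5,"z": -2,"spin": 4,"hand": 0},
    {"x": 10.5,"y": -9.7,"z": -3,"spin": 6,"hand": 0},
    {"x": 14,"y": -13,"z": -4,"spin": 8,"hand": 0},
    {"x": 17.5,"y": -16.2,"z": -5,"spin": 10,"hand": 0},
    {"x": 21,"y": -19.4,"z": -6,"spin": 12,"hand": 0},
    {"x": 24.5,"y": -22.7,"z": -7,"spin": 14,"hand": 0},
    {"x": 28,"y": -25.9,"z": -7,"spin": 16,"hand": 0},
    {"x": 31.5,"y": -29.1,"z": -7,"spin": 18,"hand": 0},
    {"x": 35,"y": -32.4,"z": -7,"spin": 20,"hand": 0}
  ]
}}

```text
t: 2.0
position: [0.4061, -0.0937, 0.3017]
ee_rot: [3.141, -0.014, 0.002]
contact_force: [1.1, -1.5, 0.4]
grip_width: 0.0851
```

```bash
python3 -c "
from h import *
go(.539,.159,.30,-2)"
```

```text
move cm [ 13.07 -25.39   0.17] spin 1.5 now [ 0.4061 -0.0937  0.3017] -0.5 q6 1.24 F [ 1.1 -1.5  0.4] w 0.0851 t 2.0
```

Emit:
{"api": "arm_command", "payload": {
  "moves": [
    {"x": 2,"y": -4,"z": 0,"spin": 0.5,"hand": 0},
    {"x": 4,"y": -8,"z": 0,"spin": 1,"hand": 0},
    {"x": 6,"y": -12,"z": 0,"spin": 1.5,"hand": 0},
    {"x": 8,"y": -16,"z": 0,"spin": 1.5,"hand": 0},
    {"x": 10,"y": -20,"z": 0,"spin": 1.5,"hand": 0},
    {"x": 12,"y": -23.5,"z": 0,"spin": 1.5,"hand": 0},
    {"x": 13.1,"y": -25.4,"z": 0,"spin": 1.5,"hand": 0},
    {"x": 13.1,"y": -25.4,"z": 0,"spin": 1.5,"hand": 0},
    {"x": 13.1,"y": -25.4,"z": 0,"spin": 1.5,"hand": 0},
    {"x": 13.1,"y": -25.4,"z": 0,"spin": 1.5,"hand": 0}
  ]
}}

```text
t: 3.0
position: [0.538, 0.1567, 0.3014]
ee_rot: [3.141, -0.054, -0.0]
contact_force: [-0.7, -0.3, 0.0]
grip_width: 0.0852
```

```bash
python3 - <<'E'
from h import *
o=manip.get_obs();c=manip.camera('wrist');save(c,'w1.png')
print(c['hand_eye'])
for x,y in((.539,.159),(.4709,.159),(.6118,.153)): print(proj(c,(x,y,.226),o).round(1),proj(c,(x,y,.052),o).round(1))
go(.539,.159,.174,-2,o)
E
```

```text
[[-1.83751752e-04  9.65098032e-01  2.61888820e-01  6.58947382e-02]
 [ 9.99999974e-01  1.41185427e-04  1.81351646e-04  1.21865970e-04]
 [ 1.38047232e-04  2.61888846e-01 -9.65098033e-01 -1.43584206e-01]
 [ 0.00000000e+00  0.00000000e+00  0.00000000e+00  1.00000000e+00]]
[315.3 211.3] [316.7 172.6]
[318.5 293.3] [318.6 223. ]
[320.2 107.8] [319.5 113.2]
move cm [ 0.09 -0.24 12.74] spin 0.0 now [0.538  0.1567 0.3014] -2.0 q6 1.81 F [-0.7 -0.3  0. ] w 0.0852 t 3.0
```

View pics/w1.png

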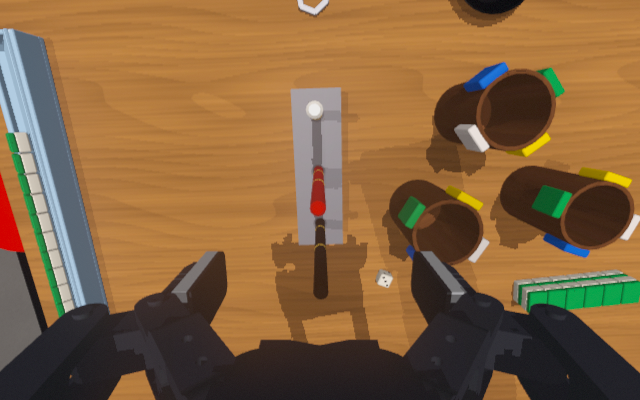

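The wrist view shows the red top at (318,208), the black top at (320,294) and the white top at (315,108). The target cup is at far right, its rim centred near (597,215).

```bash
python3 - <<'E'
from h import *
o=manip.get_obs();c=manip.camera('wrist')
for n,p in(('r',(318,207.5)),('b',(320.3,294)),('w',(314.7,108))): print(n,at_z(c,p,.224,o).round(4))
X=at_z(c,(318,207.5),.224,o);go(X[0],X[1],.174,-2,o)
E
```

```text
r [0.5413 0.1569 0.224 ]
b [0.469  0.1576 0.224 ]
w [0.6119 0.1567 0.224 ]
move cm [ 0.32 -0.04 12.75] spin 0.0 now [0.5381 0.1566 0.3015] -2.0 q6 1.81 F [-0.3 -0.1 -0.3] w 0.0859 t 3.05
```

Emit:
{"api": "arm_command", "payload": {
  "moves": [
    {"x": 0.25,"y": 0,"z": 2,"spin": 0,"hand": 0},
    {"x": 0.25,"y": 0,"z": 4.5,"spin": 0,"hand": 0},
    {"x": 0.25,"y": 0,"z": 7,"spin": 0,"hand": 0},
    {"x": 0.25,"y": 0,"z": 9.5,"spin": 0,"hand": 0},
    {"x": 0.25,"y": 0,"z": 11.5,"spin": 0,"hand": 0},
    {"x": 0.25,"y": 0,"z": 12.6,"spin": 0,"hand": 0},
    {"x": 0.25,"y": 0,"z": 12.6,"spin": 0,"hand": 0},
    {"x": 0.25,"y": 0,"z": 12.6,"spin": 0,"hand": 0.5},
    {"x": 0.25,"y": 0,"z": 12.6,"spin": 0,"hand": 1},
    {"x": 0.25,"y": 0,"z": 12.6,"spin": 0,"hand": 1}
  ],
  "squeeze": 30
}}

```text
t: 4.1
position: [0.5413, 0.1574, 0.1762]
ee_rot: [-3.141, 0.053, -0.002]
contact_force: [0.6, -0.0, -0.5]
grip_width: 0.0438
```

Emit:
{"api": "arm_command", "payload": {
  "moves": [
    {"x": 0,"y": 0,"z": 0,"spin": 0,"hand": 1},
    {"x": 0,"y": 0,"z": 0,"spin": 0,"hand": 1},
    {"x": 0,"y": 0,"z": 0,"spin": 0,"hand": 1},
    {"x": 0,"y": 0,"z": 0,"spin": 0,"hand": 1},
    {"x": 0,"y": 0,"z": 0,"spin": 0,"hand": 1},
    {"x": 0,"y": 0,"z": 0,"spin": 0,"hand": 1},
    {"x": 0,"y": 0,"z": -0.5,"spin": 0,"hand": 1},
    {"x": 0,"y": 0,"z": -1,"spin": 0,"hand": 1},
    {"x": 0,"y": 0,"z": -1.5,"spin": 0,"hand": 1},
    {"x": 0,"y": 0,"z": -2,"spin": 0,"hand": 1}
  ]
}}

```text
t: 5.1
position: [0.5409, 0.1574, 0.1958]
ee_rot: [-3.141, 0.053, -0.0]
contact_force: [0.6, 0.9, -0.7]
grip_width: 0.0112
```

Emit:
{"api": "arm_command", "payload": {
  "moves": [
    {"x": 0,"y": 0,"z": -1.3,"spin": 0,"hand": 1},
    {"x": 0,"y": 0,"z": -2.6,"spin": 0,"hand": 1},
    {"x": 0,"y": 0,"z": -4,"spin": 0,"hand": 1},
    {"x": 0,"y": 0,"z": -5.5,"spin": 0,"hand": 1},
    {"x": 0,"y": 0,"z": -7.5,"spin": 0,"hand": 1},
    {"x": 0,"y": 0,"z": -9.5,"spin": 0,"hand": 1},
    {"x": 0,"y": 0,"z": -11.5,"spin": 0,"hand": 1},
    {"x": 0,"y": 0,"z": -13,"spin": 0,"hand": 1},
    {"x": 0,"y": 0,"z": -14,"spin": 0,"hand": 1},
    {"x": 0,"y": 0,"z": -14,"spin": 0,"hand": 1}
  ]
}}

```text
t: 6.1
position: [0.5412, 0.1575, 0.3371]
ee_rot: [-3.141, 0.053, -0.004]
contact_force: [-0.1, -0.4, -0.4]
grip_width: 0.0114
```

```bash
python3 - <<'E'
from h import *
o=manip.get_obs();a=manip.camera('scene')
for t in ('red_stick_center','black_stick_center','white_stick_center'): print(t,[(np.round(r['point'],1).tolist(),round(r['confidence'],2)) for r in manip.place_of(t,a)])
p=o['position'];s=.188
print('pred center',proj(a,[p[0],p[1],p[2]+.019-s+.11]))
# cup target: centre minus 10 mm toward blue
d=np.array([np.cos(np.radians(-19)),np.sin(np.radians(-19))])
go(*(np.array([.490,-.148])),.335,-19,o)
E
```

```text
red_stick_center [([401.6, 109.2], 0.55)]
black_stick_center [([385.6, 164.8], 0.55)]
white_stick_center [([404.5, 200.2], 0.61)]
pred center [401.34694269 105.30788271]
move cm [-4.1  30.7   0.18] spin 17.1 now [0.5412 0.1575 0.3371] -1.9 q6 1.8 F [-0.1 -0.4 -0.4] w 0.0114 t 6.1
```

Emit:
{"api": "arm_command", "payload": {
  "moves": [
    {"x": -0.4,"y": 2,"z": 0,"spin": 1,"hand": 1},
    {"x": -0.8,"y": 5.5,"z": 0,"spin": 3,"hand": 1},
    {"x": -1.3,"y": 9.5,"z": 0,"spin": 5,"hand": 1},
    {"x": -1.8,"y": 13.5,"z": 0,"spin": 8,"hand": 1},
    {"x": -2.4,"y": 17.5,"z": 0,"spin": 11,"hand": 1},
    {"x": -3,"y": 21.5,"z": 0,"spin": 13,"hand": 1},
    {"x": -3.5,"y": 25.5,"z": 0,"spin": 15,"hand": 1},
    {"x": -3.9,"y": 28.5,"z": 0,"spin": 17,"hand": 1},
    {"x": -4.1,"y": 30.2,"z": 0,"spin": 17,"hand": 1},
    {"x": -4.1,"y": 30.7,"z": 0,"spin": 17,"hand": 1}
  ]
}}

```text
t: 7.3
position: [0.4891, -0.1495, 0.3346]
ee_rot: [-3.098, 0.519, 0.002]
contact_force: [-0.8, 0.3, 0.6]
grip_width: 0.0115
```

Emit:
{"api": "arm_command", "payload": {
  "moves": [
    {"x": 0,"y": 0,"z": 0,"spin": 0,"hand": 1},
    {"x": 0,"y": 0,"z": 0,"spin": 0,"hand": 1},
    {"x": 0,"y": 0,"z": 0,"spin": 0,"hand": 1},
    {"x": 0,"y": 0,"z": 0,"spin": 0,"hand": 1},
    {"x": 0,"y": 0,"z": 0,"spin": 0,"hand": 1},
    {"x": 0,"y": 0,"z": 0,"spin": 0,"hand": 1},
    {"x": 0,"y": 0,"z": 0,"spin": 0,"hand": 1},
    {"x": 0,"y": 0,"z": 0,"spin": 0,"hand": 1},
    {"x": 0,"y": 0,"z": 0,"spin": 0,"hand": 1},
    {"x": 0,"y": 0,"z": 0,"spin": 0,"hand": 1}
  ]
}}

```text
t: 8.3
position: [0.4896, -0.1481, 0.3353]
ee_rot: [-3.099, 0.516, -0.0]
contact_force: [0.2, -0.0, -0.2]
grip_width: 0.0115
```

```bash
python3 - <<'E'
from h import *
o=manip.get_obs();c=manip.camera('wrist');b=manip.camera('top')
print('proj cup',proj(c,(.49,-.148,.12),o),'foot',proj(c,(o['position'][0],o['position'][1],o['position'][2]-.169),o))
im=c['pixels'].copy()
B=cv2.resize(b['pixels'][170:290,330:450],(400,400),interpolation=cv2.INTER_CUBIC)
C=np.hstack([im[:,120:520],B])[:,:,::-1];cv2.imwrite('pics/w2.png',C)
go(.49,-.148,.335,-19,o)
E
```

```text
proj cup [318.35989972 177.90688047] foot [318.51656205 186.31118141]
move cm [ 0.03 -0.02  0.03] spin 0.1 now [ 0.4896 -0.1481  0.3353] -18.9 q6 1.52 F [ 0.2 -0.  -0.2] w 0.0115 t 8.3
```

View pics/w2.png

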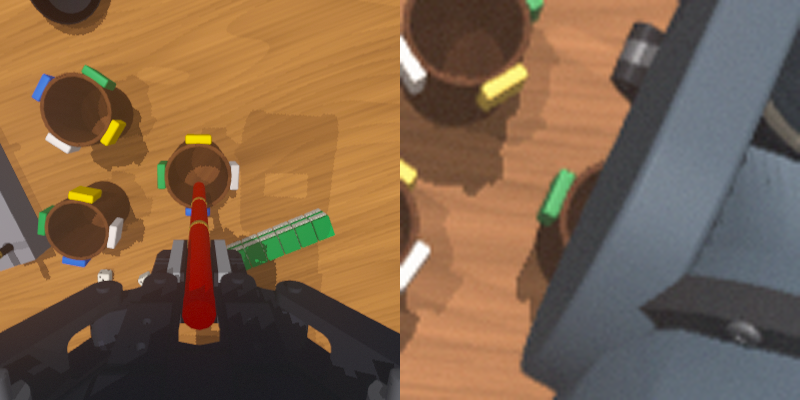

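The wrist view has the rim centred at (319,177), predicted (318,178). The yellow tab is straight ahead along tool +x, and the stick is upright with its foot at (319,186) as computed. I'll shift 2 cm toward blue and lower it.

Emit:
{"api": "arm_command", "payload": {
  "moves": [
    {"x": -1,"y": 0,"z": 0,"spin": 0,"hand": 1},
    {"x": -2,"y": 0,"z": 0,"spin": 0,"hand": 1},
    {"x": -2,"y": 0,"z": 1.5,"spin": 0,"hand": 1},
    {"x": -2,"y": 0,"z": 4,"spin": 0,"hand": 1},
    {"x": -2,"y": 0,"z": 6.5,"spin": 0,"hand": 1},
    {"x": -2,"y": 0,"z": 9,"spin": 0,"hand": 1},
    {"x": -2,"y": 0,"z": 11.5,"spin": 0,"hand": 1},
    {"x": -2,"y": 0,"z": 13.5,"spin": 0,"hand": 1},
    {"x": -2,"y": 0,"z": 14.7,"spin": 0,"hand": 1},
    {"x": -2,"y": 0,"z": 15,"spin": 0,"hand": 1}
  ],
  "squeeze": 20
}}

```text
t: 9.4
position: [0.47, -0.1413, 0.1846]
ee_rot: [-3.099, 0.516, 0.002]
contact_force: [-0.7, 0.8, -0.0]
grip_width: 0.0111
```

```bash
python3 -c "
from h import *
go(.489-.02*np.cos(.33),-.148+.02*np.sin(.33),.176,-19)"
```

```text
move cm [0.02 0.01 0.86] spin 0.1 now [ 0.47   -0.1413  0.1846] -18.9 q6 1.51 F [-0.7  0.8 -0. ] w 0.0111 t 9.4
```

Emit:
{"api": "arm_command", "payload": {
  "moves": [
    {"x": 0,"y": 0,"z": 0.15,"spin": 0,"hand": 1},
    {"x": 0,"y": 0,"z": 0.3,"spin": 0,"hand": 1},
    {"x": 0,"y": 0,"z": 0.45,"spin": 0,"hand": 1},
    {"x": 0,"y": 0,"z": 0.6,"spin": 0,"hand": 1},
    {"x": 0,"y": 0,"z": 0.7,"spin": 0,"hand": 1},
    {"x": 0,"y": 0,"z": 0.75,"spin": 0,"hand": 1},
    {"x": 0,"y": 0,"z": 0.8,"spin": 0,"hand": 1},
    {"x": 0,"y": 0,"z": 0.85,"spin": 0,"hand": 1},
    {"x": 0,"y": 0,"z": 0.85,"spin": 0,"hand": 1},
    {"x": 0,"y": 0,"z": 0.85,"spin": 0,"hand": 1}
  ]
}}

```text
t: 10.4
position: [0.471, -0.1417, 0.1773]
ee_rot: [3.099, -0.516, 0.001]
contact_force: [-0.5, -0.8, 4.8]
grip_width: 0.0115
```

Emit:
{"api": "arm_command", "payload": {
  "moves": [
    {"x": 0.48,"y": 0,"z": 0.02,"spin": 0,"hand": 1},
    {"x": 0.95,"y": 0,"z": 0.04,"spin": 0,"hand": 1},
    {"x": 1.43,"y": 0,"z": 0.08,"spin": 0,"hand": 1},
    {"x": 1.9,"y": 0,"z": 0.12,"spin": 0,"hand": 1},
    {"x": 2.38,"y": 0,"z": 0.18,"spin": 0,"hand": 1},
    {"x": 2.85,"y": 0,"z": 0.25,"spin": 0,"hand": 1},
    {"x": 3.32,"y": 0,"z": 0.33,"spin": 0,"hand": 1},
    {"x": 3.78,"y": 0,"z": 0.43,"spin": 0,"hand": 1},
    {"x": 4.25,"y": 0,"z": 0.53,"spin": 0,"hand": 1},
    {"x": 4.25,"y": 0,"z": 0.53,"spin": 0,"hand": 1}
  ]
}}

```text
t: 11.4
position: [0.5113, -0.1556, 0.1717]
ee_rot: [3.099, -0.516, 0.001]
contact_force: [-1.1, -0.3, 5.1]
grip_width: 0.0112
```

```bash
python3 - <<'E'
from h import *
o=manip.get_obs();a=manip.camera('scene');c=manip.camera('wrist')
A=cv2.resize(a['pixels'][90:250,170:330],(400,400),interpolation=cv2.INTER_CUBIC)
C=np.hstack([A,c['pixels'][:,120:520]])[:,:,::-1];cv2.imwrite('pics/s3.png',C)
go(.49,-.148,.176,-19,o)
E
```

```text
move cm [-2.26 -0.02 -0.43] spin 0.1 now [ 0.5113 -0.1556  0.1717] -18.9 q6 1.52 F [-1.1 -0.3  5.1] w 0.0112 t 11.4
```

View pics/s3.png

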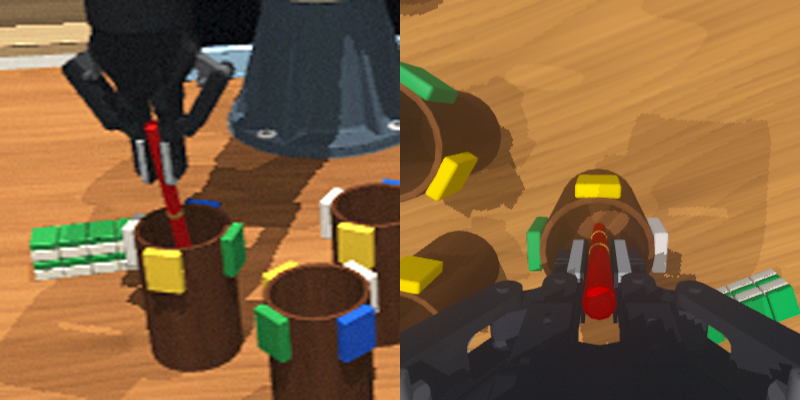

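The scene crop shows the stick tilting toward the yellow tab, pivoting in the pads, with the cup in place. I'll continue the arc.

Emit:
{"api": "arm_command", "payload": {
  "moves": [
    {"x": 0.46,"y": 0,"z": 0.1,"spin": 0,"hand": 1},
    {"x": 0.92,"y": 0,"z": 0.24,"spin": 0,"hand": 1},
    {"x": 1.37,"y": 0,"z": 0.39,"spin": 0,"hand": 1},
    {"x": 1.83,"y": 0,"z": 0.54,"spin": 0,"hand": 1},
    {"x": 2.27,"y": 0,"z": 0.71,"spin": 0,"hand": 1},
    {"x": 2.5,"y": 0,"z": 0.8,"spin": 0,"hand": 1},
    {"x": 2.7,"y": 0,"z": 0.89,"spin": 0,"hand": 1},
    {"x": 2.9,"y": 0,"z": 0.97,"spin": 0,"hand": 1},
    {"x": 3.0,"y": 0,"z": 1.01,"spin": 0,"hand": 1},
    {"x": 3.0,"y": 0,"z": 1.01,"spin": 0,"hand": 1}
  ]
}}

```text
t: 12.5
position: [0.5399, -0.1653, 0.1617]
ee_rot: [3.099, -0.516, 0.002]
contact_force: [0.4, 0.1, 6.4]
grip_width: 0.0112
```

```bash
python3 - <<'E'
from h import *
o=manip.get_obs();a=manip.camera('scene');c=manip.camera('wrist')
A=cv2.resize(a['pixels'][90:250,170:330],(400,400),interpolation=cv2.INTER_CUBIC)
C=np.hstack([A,c['pixels'][:,120:520]])[:,:,::-1];cv2.imwrite('pics/s4.png',C)
go(.49,-.148,.176,-19,o)
E
```

```text
move cm [-5.28 -0.02 -1.43] spin 0.1 now [ 0.5399 -0.1653  0.1617] -18.9 q6 1.52 F [0.4 0.1 6.4] w 0.0112 t 12.5
```

View pics/s4.png

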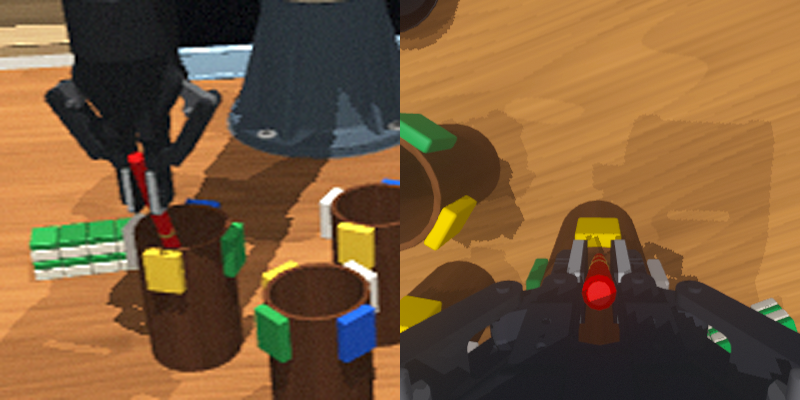

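Emit:
{"api": "arm_command", "payload": {
  "moves": [
    {"x": 0.1,"y": 0,"z": 0.04,"spin": 0,"hand": 1},
    {"x": 0.2,"y": 0,"z": 0.09,"spin": 0,"hand": 1},
    {"x": 0.3,"y": 0,"z": 0.13,"spin": 0,"hand": 1},
    {"x": 0.4,"y": 0,"z": 0.18,"spin": 0,"hand": 1},
    {"x": 0.45,"y": 0,"z": 0.2,"spin": 0,"hand": 1},
    {"x": 0.45,"y": 0,"z": 0.2,"spin": 0,"hand": 1},
    {"x": 0.45,"y": 0,"z": 0.2,"spin": 0,"hand": 1},
    {"x": 0.45,"y": 0,"z": 0.2,"spin": 0,"hand": 1},
    {"x": 0.45,"y": 0,"z": 0.2,"spin": 0,"hand": 1},
    {"x": 0.45,"y": 0,"z": 0.2,"spin": 0,"hand": 1}
  ]
}}

```text
t: 13.6
position: [0.544, -0.1668, 0.1598]
ee_rot: [3.099, -0.516, 0.002]
contact_force: [0.5, -0.1, 5.7]
grip_width: 0.011
```

Emit:
{"api": "arm_command", "payload": {
  "moves": [
    {"x": 0.1,"y": 0,"z": 0.04,"spin": 0,"hand": 1},
    {"x": 0.2,"y": 0,"z": 0.08,"spin": 0,"hand": 1},
    {"x": 0.3,"y": 0,"z": 0.12,"spin": 0,"hand": 1},
    {"x": 0.4,"y": 0,"z": 0.16,"spin": 0,"hand": 1},
    {"x": 0.4,"y": 0,"z": 0.16,"spin": 0,"hand": 1},
    {"x": 0.4,"y": 0,"z": 0.16,"spin": 0,"hand": 1},
    {"x": 0.4,"y": 0,"z": 0.16,"spin": 0,"hand": 1},
    {"x": 0.4,"y": 0,"z": 0.16,"spin": 0,"hand": 1},
    {"x": 0.4,"y": 0,"z": 0.16,"spin": 0,"hand": 1},
    {"x": 0.4,"y": 0,"z": 0.16,"spin": 0,"hand": 1}
  ]
}}

```text
t: 14.6
position: [0.5476, -0.168, 0.1584]
ee_rot: [3.099, -0.516, 0.001]
contact_force: [-2.9, 1.6, 10.0]
grip_width: 0.0116
```

```bash
python3 - <<'E'
from h import *
a=manip.camera('scene')
F=[]
for i in range(6): manip.camera('wrist');o=manip.get_obs();F.append(np.r_[o['contact_force'],o['moment']])
print(np.mean(F,0).round(2))
save(a,'s5.png',(190,110,310,240),5 if 0 else 4.5)
go(.49,-.148,.176,-19,o)
E
```

```text
[-2.31  0.89  9.5   0.24  0.69  0.01]
move cm [-6.1  -0.02 -1.76] spin 0.1 now [ 0.5476 -0.168   0.1585] -18.9 q6 1.52 F [-2.4  1.3  9.8] w 0.011 t 14.95
```

View pics/s5.png

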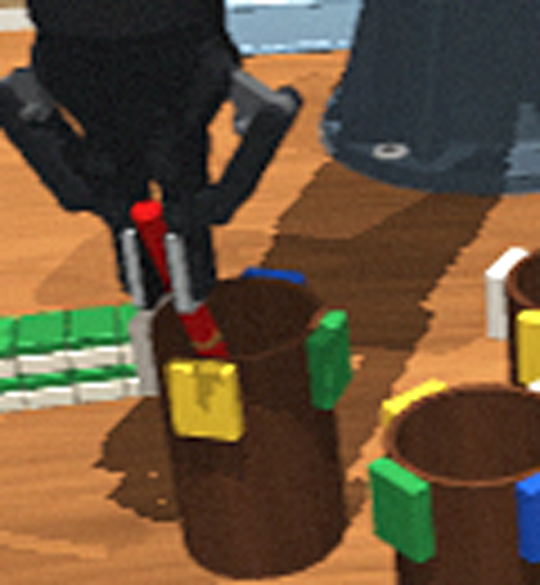

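The stick now presses on the rim at the yellow tab: the contact force is about -2.4 N along +x. I'll release it.

Emit:
{"api": "arm_command", "payload": {
  "moves": [
    {"x": -0.05,"y": 0,"z": -0.05,"spin": 0,"hand": 1},
    {"x": -0.05,"y": 0,"z": -0.05,"spin": 0,"hand": 1},
    {"x": -0.05,"y": 0,"z": -0.05,"spin": 0,"hand": 0.8},
    {"x": -0.05,"y": 0,"z": -0.05,"spin": 0,"hand": 0.7},
    {"x": -0.05,"y": 0,"z": -0.05,"spin": 0,"hand": 0.6},
    {"x": -0.05,"y": 0,"z": -0.05,"spin": 0,"hand": 0.5},
    {"x": -0.05,"y": 0,"z": -0.05,"spin": 0,"hand": 0.4},
    {"x": -0.05,"y": 0,"z": -0.05,"spin": 0,"hand": 0.3},
    {"x": -0.05,"y": 0,"z": -0.05,"spin": 0,"hand": 0.2},
    {"x": -0.05,"y": 0,"z": -0.05,"spin": 0,"hand": 0.2}
  ]
}}

```text
t: 15.95
position: [0.5469, -0.1677, 0.1583]
ee_rot: [-3.099, 0.516, -0.0]
contact_force: [-0.2, -0.3, -0.1]
grip_width: 0.0683
```

```bash
python3 - <<'E'
from h import *
a=manip.camera('scene');o=manip.get_obs();c=manip.camera('wrist')
A=cv2.resize(a['pixels'][100:240,185:325],(400,400),interpolation=cv2.INTER_CUBIC)
C=np.hstack([A,c['pixels'][:,120:520]])[:,:,::-1];cv2.imwrite('pics/s6.png',C)
go(.49,-.148,.176,-19,o)
E
```

```text
move cm [-6.02 -0.02 -1.77] spin 0.1 now [ 0.5468 -0.1677  0.1583] -18.9 q6 1.52 F [ 0.6 -0.7  0.4] w 0.0683 t 16.0
```

View pics/s6.png

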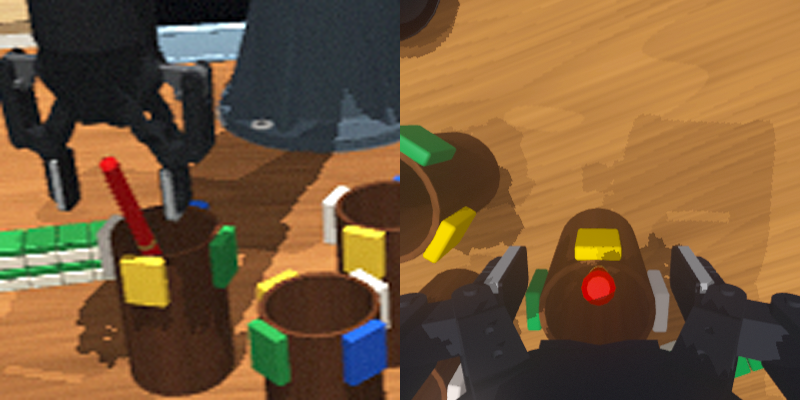

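It's released: the stick leans over the yellow tab by itself and is centred between the fingers. I'll retreat straight up.

Emit:
{"api": "arm_command", "payload": {
  "moves": [
    {"x": 0,"y": 0,"z": -1,"spin": 0,"hand": 0.2},
    {"x": 0,"y": 0,"z": -2.5,"spin": 0,"hand": 0.1},
    {"x": 0,"y": 0,"z": -4.5,"spin": 0,"hand": 0},
    {"x": 0,"y": 0,"z": -7,"spin": 0,"hand": 0},
    {"x": 0,"y": 0,"z": -10,"spin": 0,"hand": 0},
    {"x": 0,"y": 0,"z": -13,"spin": 0,"hand": 0},
    {"x": -3,"y": 0,"z": -16,"spin": 0,"hand": 0},
    {"x": -7,"y": 0,"z": -18,"spin": 0,"hand": 0},
    {"x": -10,"y": 0,"z": -18,"spin": 0,"hand": 0},
    {"x": -10,"y": 0,"z": -18,"spin": 0,"hand": 0}
  ]
}}

```text
t: 17.05
position: [0.4501, -0.1344, 0.3402]
ee_rot: [3.098, -0.516, 0.003]
contact_force: [0.9, 0.4, 0.4]
grip_width: 0.0852
```

```bash
python3 - <<'E'
from h import *
a=manip.camera('scene');o=manip.get_obs();c=manip.camera('wrist')
A=cv2.resize(a['pixels'][100:280,190:430],(533,400),interpolation=cv2.INTER_CUBIC)
B=c['pixels'][:,190:450]
C=np.hstack([A,B])[:,:,::-1];cv2.imwrite('pics/s7.png',C);print(C.shape)
print('cup centre/yellow expected px',proj(c,(.49,-.148,.12),o)-[190,0],proj(c,(.49+.042,-.148-.0145,.12),o)-[190,0])
E
```

```text
(400, 793, 3)
cup centre/yellow expected px [128.36735264 143.14935737] [128.43998996 102.74730836]
```

View pics/s7.png

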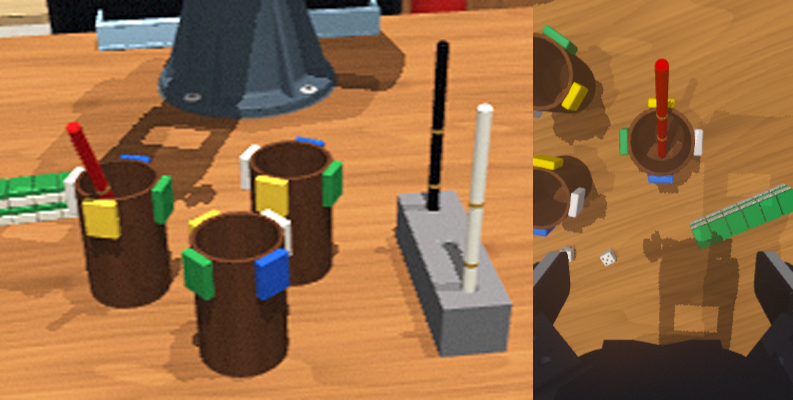

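The final view shows the red stick leaning across the middle of the yellow tab, with its foot on the blue side. The rim centre is near (129,143), as predicted, so the cup has not moved. The black and white sticks are still in the stand.

```bash
python3 -c "
from h import *
print(manip.sign_off())"
```

```text
the job is handed in; nothing more can be done
None
```

The red stick now stands foot-down in the target cup (the one farthest to the robot's right) and leans on the rim at the yellow tab by itself. I handed the job in just after 17 s.

- **How it was done:** I took the stick from the middle socket and lowered it upright until the foot touched the cup floor. I then pivoted it in the pads toward yellow until it pressed on the rim, opened the fingers and backed away.
- **Last checks:** In the last pictures the stick crosses the middle of the yellow tab. The cup sits where I first measured it, to within a pixel or two by eye. The black and white sticks are still in the stand, and the robot is clear of everything.
- **Forces:** The highest contact force I read was about 10 N.
- **Disagreements:** The networks' first fix put the cup's origin about 13 mm below the table, so I used the tab positions instead, and the wrist view confirmed them. The stick reached the rim slightly later than computed, at about 26° instead of 24.5°. No check failed.

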